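# Open the wider gauge-block case by its press tab

## Robot

A 6-joint arm with a two-finger parallel gripper is mounted at the origin on the work surface. World frame = base frame: x ahead of the robot, y to its left, z up, the work surface at z = 0. Lengths are in m, angles in degrees, forces in N, time in s.
With the tool pointing down it reaches from about 0.325 to 0.85 m from the base axis. Payload 4.4 kg.
Tool frame: the origin (TCP) lies midway between the tips of the shut fingers; the grasp point (between the pads) lies 19 mm behind it (bot.grasp_offset is the distance from the TCP to the grasp point, in m); y points along the fingers, x is the direction in which the jaws open and shut, and the axes are right-handed (so a half turn about y gives the same grasp; the last joint's range is limited). The gripper opens to 94 mm and grips with 3 to 60 N. Pads are 16 mm wide; open, the fingers measure 119 mm over their backs; the gripper's body (75 mm by 177 mm) begins 78 mm behind the grasp point.
Start: joints at [58.986, 11.837, 88.321, -0, 79.842, -8.623], TCP at [0.219, 0.532, 0.177] pointing down, gripper open.
Joint ranges: [-156.59, 156.59], [-49.26, 127.26], [12.9, 141.05], [-63.56, 243.56], [4.71, 150.69], [-161.64, 161.64]. Speed limits (degrees/s): [159.86, 159.86, 180, 180, 180, 180].

## Interface

Orientations are given as a 3x3 rotation matrix whose columns are the frame's x, y, z axes.
In Python, from rig import bot, cams gives the robot as it stands.
- The arm moves only by the tool drive_tool, never from a script. Its argument "increments" is a list of rows, each an object of numbers: "x", "y", "z": the shift along the world's x, y, z scaled (see below); "wx", "wy", "wz": the turn, a rotation vector about the world's x, y, z scaled (see below). In form: [{"x": .., "y": .., "z": .., "wx": .., "wy": .., "wz": ..}, ...]. A call has 1 to 8 rows; each row shifts and turns the pose as measured when the row begins; what a row does not reach is not made up. The controller multiplies each number of a shift by 0.15 m and each number of a turn by pi rad. A row lasts 1/10 s, in which the tool goes at most 50 mm and 8.59 degrees, less where a joint would pass 70% of its speed; a pose out of reach is approached as far as the arm can. A call with a number of a shift or a turn outside -1 to 1 is refused whole. A call with a gripper value outside its range is refused whole. "claw" is the closure, from -1 (fully open) to 1 (shut), set as the call begins (left out, the last holds). The fingers move at their own pace and stop on an object; "squeeze" is the grip in N (left out, the last holds). Time passes only in rows, so rows that do not move let the fingers close. It gives the time, the measured TCP pose, the force and the opening at its end, in the units of the state.
- bot.get_obs(): the state, without advancing time (a new reading comes with each control period).
- cams.snapshot(name): name is "side" or "top" or "wrist"; returns a dict with "color" (480x640x3 uint8, red, green, blue), "fx", "fy", "cx", "cy" (pixels), "pose" (4x4, takes a point from camera to world coordinates). Camera axes: x right, y up, looking along -z (the intrinsics and any distortion apply to the point x, -y, -z); pixel columns grow to the right and rows downward; lengths in m; the calibration is good to about 2 mm. A picture is of the moment at which its call begins. There is no depth.
- bot.close_job(): hands the job in, once; it reports no verdict.
The state is a dict: "time_s": time; "joint_pos": joint angles; "qd": joint speeds; "joint_torque": joint torques, N m; "position": TCP position; "ee_rot": TCP orientation; "ft_force": force on the tool from outside, world axes, zero at the start; "torque": the same for the moment, N m; "width": opening from 0.0 (shut) to 1.0 (fully open).
Only numpy, scipy, OpenCV 4.12 (cv2) and the standard library are available. Lean on these libraries where they do the work, as an engineer would, in place of code of your own. Each camera call takes 0.05 s, during which the arm holds its last target. There are 200 camera calls.

## Task

On the measuring table stand two grey instrument cases that differ only in width. Press down the steel release tab on the front of the wider one so that its lid springs up, then push that lid fully open until it leans back on its stop, and leave it so. Touching with the fingertips is enough, nothing is to be picked up: do not lift the cases or shove them along, keep the narrower case shut, and do not disturb the instruments lying around.

Things in the scene. Friction and masses are not known exactly. Their poses are not given: they have to be found in the camera images.
- case_wide: the wider grey instrument case, loose but heavy (1.5 to 3 kg): 90 deep (its x) x 140 wide (its y), tub 40.5 high, 47 high with its shut lid. Origin: centre of its underside. Its +x points to the hinged back side, -x to the front, where a bare steel press tab sticks out; z up. The two cases are alike except for width.
- wide_tab_top (a point): the spot to press on the wider case's tab: middle of the top face of the steel plate, 36 wide (y) and about 40 long (x), which sticks out level from the front of the case, 30 above the table. In the case frame it is at (-80, 0, 30) with the tab at rest; the plate ends at x -95. Level with the point, a thin stem with a hook nose rises at x -57 to z 53 and holds the lid's front edge. 25 mm of clear air lies under the plate.
- wide_tab (a joint): turn of the wider case's press tab about its pivot at case frame (-55.5, 0, 28), axis along y: 0 at rest, 0.30 rad pressed to its stop (its press spot is then 7 mm lower). Spring return, about 2 N at first and 4 N fully down at the press spot. The hook lets go of the lid by about 0.25 rad; the lid then springs up by itself within a second.
- wide_lid (a joint): opening of the wider case's lid: 0 shut and latched; after the tab is pressed a leaf spring lifts it to about 0.75 rad, where it rests; 1.57 upright; 1.85 rad fully open, leaning back on its stop. A light damped hinge: under 1 N at the front edge moves it; let go below about 1.3 rad it may sink back to 0.75, above that it stays about where it is left.
- wide_lid_edge (a point): middle of the front edge of the wider case's lid, on its underside. The lid is a flat plate 94 long from hinge to this edge, 140 wide, 6 thick; it overhangs the tub's front by 6.
- wide_hinge (a point): the lid's hinge line (along the case's y), middle; case frame (43, 0, 40.5). The lid's underside passes through this line. Opening carries the front edge up and then towards the case's +x.
- case_narrow: the narrower grey instrument case, loose but heavy (1.5 to 3 kg): 90 deep (its x) x 85 wide (its y), tub 40.5 high, 47 high with its shut lid. Origin: centre of its underside. Its +x points to the hinged back side, -x to the front, where a bare steel press tab sticks out; z up. The two cases are alike except for width.
- narrow_tab_top (a point): the spot to press on the narrower case's tab: middle of the top face of the steel plate, 36 wide (y) and about 40 long (x), which sticks out level from the front of the case, 30 above the table. In the case frame it is at (-80, 0, 30) with the tab at rest; the plate ends at x -95. Level with the point, a thin stem with a hook nose rises at x -57 to z 53 and holds the lid's front edge. 25 mm of clear air lies under the plate.
- narrow_tab (a joint): turn of the narrower case's press tab about its pivot at case frame (-55.5, 0, 28), axis along y: 0 at rest, 0.30 rad pressed to its stop (its press spot is then 7 mm lower). Spring return, about 2 N at first and 4 N fully down at the press spot. The hook lets go of the lid by about 0.25 rad; the lid then springs up by itself within a second.
- narrow_lid (a joint): opening of the narrower case's lid: 0 shut and latched; after the tab is pressed a leaf spring lifts it to about 0.75 rad, where it rests; 1.57 upright; 1.85 rad fully open, leaning back on its stop. A light damped hinge: under 1 N at the front edge moves it; let go below about 1.3 rad it may sink back to 0.75, above that it stays about where it is left.
- narrow_lid_edge (a point): middle of the front edge of the narrower case's lid, on its underside. The lid is a flat plate 94 long from hinge to this edge, 85 wide, 6 thick; it overhangs the tub's front by 6.
- narrow_hinge (a point): the lid's hinge line (along the case's y), middle; case frame (43, 0, 40.5). The lid's underside passes through this line. Opening carries the front edge up and then towards the case's +x.
- plug_gauge: plug gauge, a lying aluminium rod 82 long, 18 thick (mm), loose bystander; origin on the table under its middle
- gauge_block: upright steel gauge block 35 x 9 x 30 high (mm), loose bystander; origin on the table under its middle
- ring_gauge: steel ring gauge, diameter 52, 18 high (mm), loose bystander; origin on the table under its middle
- v_block: dark steel V-block 50 x 50 x 40 high (mm), loose bystander; origin on the table under its middle
- ball_artefact: white 25 ball on a dark round stand, base diameter 50, 68 high over all (mm), loose bystander; origin on the table under its middle
- caliper: digital calliper lying flat, 220 long, 15 high at its black head (mm), loose bystander; origin on the table under its middle
- mouse: black computer mouse 100 x 58 x 30 high (mm), loose bystander; origin on the table under its middle
Mind the look-alikes: they are no part of the job. Leave any orange, purple or turquoise look-alike of the case_wide alone.

How it is judged:
By the outcome, as a careful person would: the job done as asked, in the order asked, and still so for the second after the job is handed in, with the robot touching nothing.
It also fails if it takes over 40 s, if anything falls off the work surface, if the arm or the gripper's body presses on something with over 40 N, if the wrist force passes 120 N, or if a joint passes its speed limit or range.

## Working session

There is one attempt and no reset: what is moved stays moved. The work goes in short steps, Python scripts to look and compute and a tool call to move; the robot and the scene stay as the last step left them, time stands still between calls to the robot, and variables do not carry over. Pictures are saved under pics/ and viewed, about 8 in all and at most 12, crops included, and the job is handed in when it is done.

Besides the shell and the picture viewer there is one more tool, called as name([rows], argument=value, ...), one row to a line, values as JSON. drive_tool: Moves the arm, as the interface text tells. Shifts and turns lie within -1 to 1; 1 stands for 0.15 m of shift or pi rad of turn. Its arguments: {"type":"object","properties":{"increments":{"type":"array"},"claw":{"type":"number"},"squeeze":{"type":"number"}},"required":["increments"]}

```bash
mkdir -p pics; ls
python3 - <<'E'
from rig import bot,cams
import cv2,numpy as np,pickle
for n in ("top","side"):
    s=cams.snapshot(n); pickle.dump(s,open(f"pics/{n}.pkl","wb"))
    cv2.imwrite(f"pics/{n}0.png",s["color"][:,:,::-1])
    print(n,{k:v for k,v in s.items() if k!="color"})
print(bot.get_obs())
E
```

```text
pics
top {'fx': 471.37336135672535, 'fy': 471.37336135672535, 'cx': 318.8245750273145, 'cy': 248.7596878657883, 'pose': array([[-0.02096934,  0.99805296, -0.05874162,  0.48534171],
       [-0.99965102, -0.01998625,  0.01727382, -0.04500403],
       [ 0.01606616,  0.05908334,  0.99812376,  1.21688653],
       [ 0.        ,  0.        ,  0.        ,  1.        ]])}
side {'fx': 603.7415916225593, 'fy': 603.7415916225593, 'cx': 329.90881861810027, 'cy': 233.49594703862013, 'pose': array([[-0.99443496,  0.06603819, -0.08208572,  0.40423764],
       [-0.10400511, -0.73957768,  0.66498706,  0.98877181],
       [-0.01679422,  0.66982372,  0.74233021,  1.25303327],
       [ 0.        ,  0.        ,  0.        ,  1.        ]])}
{'time_s': 0.1, 'joint_pos': array([ 5.89864731e+01,  1.18802655e+01,  8.83934512e+01, -1.38311261e-03,
        7.98443509e+01, -8.62314665e+00]), 'qd': array([-0.04758707, -0.04365173, -0.16797851, -0.05326381,  0.0391168 ,
       -0.00670354]), 'joint_torque': array([-1.33833466e-03, -3.71864712e+01, -2.82292557e+01,  7.00156018e-02,
        3.11211403e-02, -4.24857240e-05]), 'position': array([0.21863873, 0.53096487, 0.17552429]), 'ee_rot': array([[ 3.80910123e-01, -1.04137437e-03, -9.24611483e-01],
       [ 9.24609817e-01, -1.77832912e-03,  3.80911439e-01],
       [-2.04093494e-03, -9.99997877e-01,  2.85481398e-04]]), 'ft_force': array([-0.60294373, -0.73299131,  0.14682369]), 'torque': array([ 0.03191201, -0.02642193,  0.04531501]), 'width': 0.9983777610313342}
```

View pics/top0.png

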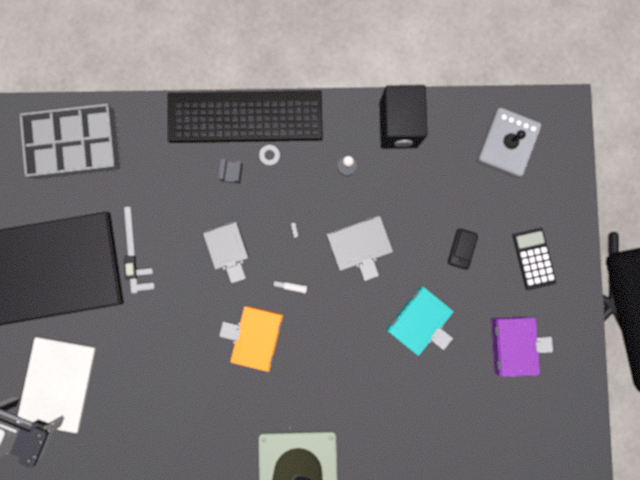

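View pics/side0.png

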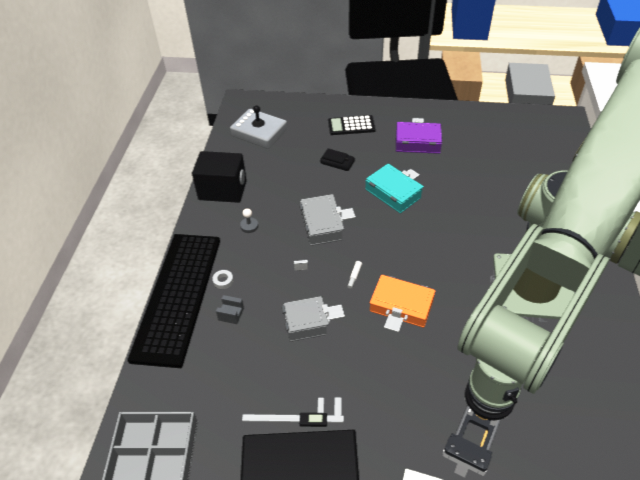

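The top view shows two grey cases: one at (360,243) with its tab at (369,269), and one at (226,247) with its tab at (236,272). The look-alikes are orange (257,338), turquoise (421,321) and purple (517,347). By width the grey case at (360,243) is the wider one. I'll check that in a close crop.

Run:
```python
import cv2,pickle
s=pickle.load(open("pics/top.pkl","rb"))["color"][:,:,::-1]
c=s[205:295,315:415]
cv2.imwrite("pics/c1.png",cv2.resize(c,(800,720)[:2],interpolation=cv2.INTER_CUBIC)[:600] if 0 else cv2.resize(c,None,fx=6.5,fy=6.5,interpolation=cv2.INTER_CUBIC))
```

```text
(no output)
```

View pics/c1.png

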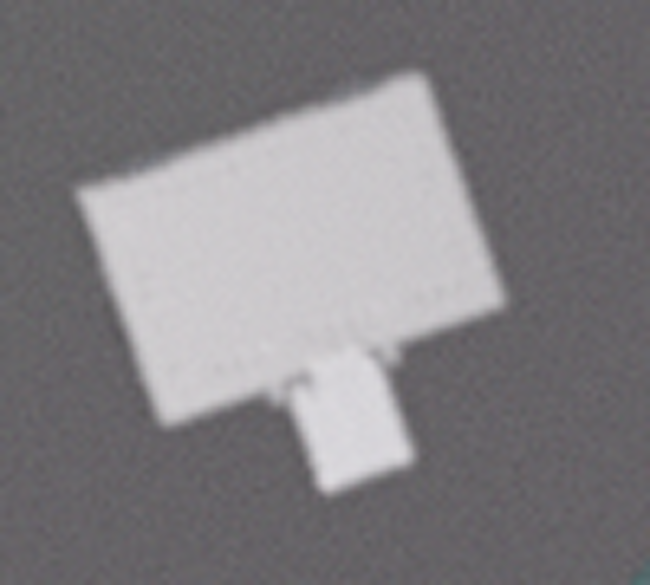

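The crop confirms it: the lid is wider than deep (140x90 in shape). Its corners in the crop are (165,425), (505,300), (425,72) and (80,190), and the tab end runs from (325,493) to (413,460).

```bash
cat > h.py <<'E'
import numpy as np,pickle
from scipy.optimize import least_squares
def proj(s,P):
    T=np.array(s["pose"]); q=(np.atleast_2d(P)-T[:3,3])@T[:3,:3]
    return np.c_[s["cx"]+s["fx"]*q[:,0]/-q[:,2], s["cy"]+s["fy"]*-q[:,1]/-q[:,2]]
def c2w(p,L):
    c,n=np.cos(p[2]),np.sin(p[2]); L=np.atleast_2d(L)
    return np.c_[p[0]+c*L[:,0]-n*L[:,1],p[1]+n*L[:,0]+c*L[:,1],L[:,2]]
E
python3 - <<'E'
from h import *
s=pickle.load(open("pics/top.pkl","rb"))
def fit(px,hw,L=None):
    L=np.array([[-51,hw,47],[-51,-hw,47],[45,-hw,47],[45,hw,47],[-95,18,30],[-95,-18,30]])/1e3
    r=least_squares(lambda p:(proj(s,c2w(p,L))-px).ravel(),[.5,0,.3])
    print(hw,r.x,np.degrees(r.x[2]),"rms",np.sqrt(np.mean(r.fun**2)))
    return r.x
px=np.array([[165,425],[505,300],[425,72],[80,190],[325,493],[413,460]])/6.5+[315,205]
p=fit(px,70); fit(px,42.5)
for n,l in dict(tab=[-80,0,30],edge=[-51,0,41],hinge=[43,0,40.5]).items(): print(n,c2w(p,np.array(l)/1e3))
sd=pickle.load(open("pics/side.pkl","rb"))
print(proj(sd,c2w(p,np.array([[-95,18,30],[-95,-18,30],[45,70,47],[-51,70,47]])/1e3)))
# ground position of nearby things
T=s["pose"]
for n,u,v in [("block",294,230),("pen",290,287),("ball",347,165),("mouse",463,249),("turq",421,300)]:
    d=T[:3,:3]@[(u-s["cx"])/s["fx"],-(v-s["cy"])/s["fy"],-1]; print(n,T[:3,3]+d*(0.02-T[2,3])/d[2])
E
```

```text
70 [ 0.5691536  -0.16774715  0.31741831] 18.186729770624336 rms 0.33697628707023825
42.5 [ 0.56909817 -0.16768527  0.31645844] 18.13173296495577 rms 6.336888724293145
tab [[ 0.49315005 -0.19271634  0.03      ]]
edge [[ 0.52070133 -0.18366501  0.041     ]]
hinge [[ 0.6100055  -0.15432621  0.0405    ]]
[[356.14018321 215.65829737]
 [353.09630487 206.73672121]
 [310.36932919 233.41966955]
 [345.08571053 227.47410771]]
block [ 0.60491574 -0.00347916  0.02      ]
pen [0.46037213 0.00921469 0.02      ]
ball [ 0.77021151 -0.14274952  0.02      ]
mouse [ 0.54778538 -0.43425294  0.02      ]
turq [ 0.42042418 -0.3221316   0.02      ]
```

drive_tool([
  {"x": 0.106, "y": -0.28, "z": 0.05, "wz": -0.0456},
  {"x": 0.106, "y": -0.28, "wz": -0.0456},
  {"x": 0.106, "y": -0.28, "wz": -0.0456},
  {"x": 0.106, "y": -0.28, "wz": -0.0456},
  {"x": 0.106, "y": -0.28, "wz": -0.0456},
  {"x": 0.106, "y": -0.28, "wz": -0.0456},
  {"x": 0.106, "y": -0.28, "wz": -0.0456},
  {"x": 0.106, "y": -0.28, "wz": -0.0456},
], claw=1, squeeze=10)

```text
validation failed for argument at $.in...
```

drive_tool([
  {"x": 0.106, "y": -0.28, "wz": -0.0456},
  {"x": 0.106, "y": -0.28, "wz": -0.0456},
  {"x": 0.106, "y": -0.28, "wz": -0.0456},
  {"x": 0.106, "y": -0.28, "wz": -0.0456},
  {"x": 0.106, "y": -0.28, "wz": -0.0456},
  {"x": 0.106, "y": -0.28, "wz": -0.0456},
  {"x": 0.106, "y": -0.28, "wz": -0.0456},
  {"x": 0, "y": 0},
])

```text
validation failed for argument at $.in...
```

drive_tool([
  {"x": 0.106, "y": -0.28, "z": 0.05, "wx": 0, "wy": 0, "wz": -0.0456},
  {"x": 0.106, "y": -0.28, "z": 0, "wx": 0, "wy": 0, "wz": -0.0456},
  {"x": 0.106, "y": -0.28, "z": 0, "wx": 0, "wy": 0, "wz": -0.0456},
  {"x": 0.106, "y": -0.28, "z": 0, "wx": 0, "wy": 0, "wz": -0.0456},
  {"x": 0.106, "y": -0.28, "z": 0, "wx": 0, "wy": 0, "wz": -0.0456},
  {"x": 0.106, "y": -0.28, "z": 0, "wx": 0, "wy": 0, "wz": -0.0456},
  {"x": 0.106, "y": -0.28, "z": 0, "wx": 0, "wy": 0, "wz": -0.0456},
  {"x": 0.106, "y": -0.28, "z": 0, "wx": 0, "wy": 0, "wz": -0.0456},
], claw=1, squeeze=10)

```text
time_s: 0.9
position: [0.3437, 0.1857, 0.1783]
ee_rot: [[1.0, -0.007, -0.0], [0.0, 0.0, 1.0], [-0.007, -1.0, 0.0]]
ft_force: [0.4, 0.7, 0.8]
width: 0.351
```

drive_tool([
  {"x": 0.121, "y": -0.31, "z": 0, "wx": 0, "wy": 0, "wz": -0.046},
  {"x": 0.121, "y": -0.31, "z": 0, "wx": 0, "wy": 0, "wz": -0.046},
  {"x": 0.121, "y": -0.31, "z": 0, "wx": 0, "wy": 0, "wz": -0.046},
  {"x": 0.121, "y": -0.31, "z": 0, "wx": 0, "wy": 0, "wz": -0.046},
  {"x": 0.121, "y": -0.31, "z": 0, "wx": 0, "wy": 0, "wz": -0.046},
  {"x": 0.121, "y": -0.31, "z": 0, "wx": 0, "wy": 0, "wz": -0.046},
  {"x": 0.121, "y": -0.31, "z": 0, "wx": 0, "wy": 0, "wz": -0.046},
  {"x": 0.08, "y": -0.2, "z": 0, "wx": 0, "wy": 0, "wz": -0.04},
])

```text
time_s: 1.7
position: [0.4788, -0.1755, 0.1764]
ee_rot: [[0.377, -0.001, 0.926], [-0.926, 0.007, 0.377], [-0.007, -1.0, 0.001]]
ft_force: [1.0, 0.1, 0.9]
width: 0.003
```

drive_tool([
  {"x": 0.07, "y": -0.12, "z": 0, "wx": 0, "wy": 0, "wz": -0.022},
  {"x": 0, "y": 0, "z": -0.25, "wx": 0, "wy": 0, "wz": 0},
  {"x": 0, "y": 0, "z": -0.25, "wx": 0, "wy": 0, "wz": 0},
  {"x": 0, "y": 0, "z": -0.2, "wx": 0, "wy": 0, "wz": 0},
  {"x": 0, "y": 0, "z": 0, "wx": 0, "wy": 0, "wz": 0},
])

```text
time_s: 2.2
position: [0.4901, -0.2011, 0.0676]
ee_rot: [[0.298, 0.0, 0.955], [-0.955, 0.006, 0.298], [-0.005, -1.0, 0.002]]
ft_force: [-0.5, 1.2, 0.0]
width: 0.006
```

Run:
```python
from rig import bot,cams
import cv2,numpy as np
from h import *
p=[.56915,-.16775,.31742]
o=bot.get_obs();print(o["position"],o["ft_force"],o["time_s"])
s=cams.snapshot("wrist");cv2.imwrite("pics/w1.png",s["color"][:,:,::-1])
print(proj(s,c2w(p,np.array([[-95,18,30],[-95,-18,30],[-51,70,47],[-51,-70,47]])/1e3)),proj(s,o["position"]))
```

```text
[ 0.49012835 -0.20111415  0.06756858] [-0.47480791  1.15937546  0.03968394] 2.2
[[281.96272331 264.66276791]
 [334.41147534 264.03408104]
 [191.5322086  208.43645766]
 [420.5844085  205.38062815]] [[317.91400648 272.04787564]]
```

View pics/w1.png

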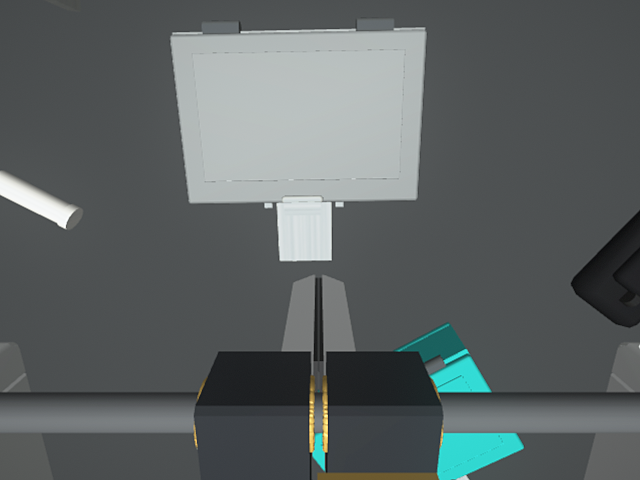

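The wrist picture shows the tab plate end at (280–331, 261), within about 2 mm of my fit. The fingertips at (318,275) sit about 8 mm to the side, so I'm correcting that and lowering.

drive_tool([
  {"x": 0, "y": 0.055, "z": -0.1, "wx": 0, "wy": 0, "wz": 0},
  {"x": 0, "y": 0, "z": -0.1, "wx": 0, "wy": 0, "wz": 0},
  {"x": 0, "y": 0, "z": 0, "wx": 0, "wy": 0, "wz": 0},
])

```text
time_s: 2.55
position: [0.4958, -0.1956, 0.0447]
ee_rot: [[0.298, 0.011, 0.954], [-0.954, -0.001, 0.298], [0.004, -1.0, 0.011]]
ft_force: [-0.6, 0.7, 0.0]
width: 0.004
```

drive_tool([
  {"x": 0, "y": 0, "z": 0, "wx": 0, "wy": 0, "wz": 0},
  {"x": 0, "y": 0, "z": 0, "wx": 0, "wy": 0, "wz": 0},
])

```text
time_s: 2.75
position: [0.4983, -0.1968, 0.0484]
ee_rot: [[0.299, 0.016, 0.954], [-0.954, -0.004, 0.299], [0.009, -1.0, 0.014]]
ft_force: [0.3, 0.2, 0.3]
width: 0.007
```

drive_tool([
  {"x": -0.05, "y": 0.025, "z": -0.06, "wx": 0.001, "wy": 0.006, "wz": 0},
  {"x": -0.01, "y": 0, "z": -0.05, "wx": 0, "wy": 0.001, "wz": 0},
])

```text
time_s: 2.95
position: [0.4915, -0.1945, 0.0347]
ee_rot: [[0.299, -0.001, 0.954], [-0.954, -0.004, 0.299], [0.004, -1.0, -0.002]]
ft_force: [-0.4, -0.6, 0.0]
width: 0.003
```

drive_tool([
  {"x": -0.005, "y": 0.005, "z": -0.04, "wx": 0, "wy": 0, "wz": 0},
  {"x": -0.005, "y": 0, "z": -0.04, "wx": 0, "wy": 0, "wz": 0},
  {"x": -0.005, "y": 0, "z": -0.04, "wx": 0, "wy": 0, "wz": 0},
])

```text
time_s: 3.25
position: [0.4887, -0.1935, 0.0149]
ee_rot: [[0.299, -0.002, 0.954], [-0.954, -0.004, 0.299], [0.003, -1.0, -0.003]]
ft_force: [0.2, -0.6, 0.3]
width: 0.01
```

Run:
```python
from rig import bot,cams
import cv2,numpy as np
o=bot.get_obs();print(o["position"],o["ft_force"],o["time_s"])
s=cams.snapshot("wrist")["color"];cv2.imwrite("pics/w2.png",s[:,:,::-1])
a=cams.snapshot("side")["color"][160:270,270:400];a=cv2.resize(a,(567,480),interpolation=cv2.INTER_CUBIC)
cv2.imwrite("pics/m2.png",cv2.resize(np.hstack([s,a]),None,fx=.66,fy=.66,interpolation=cv2.INTER_AREA)[:,:,::-1])
```

```text
[ 0.48872249 -0.19349816  0.01491367] [ 0.1968243  -0.60243221  0.33854415] 3.25
```

View pics/m2.png

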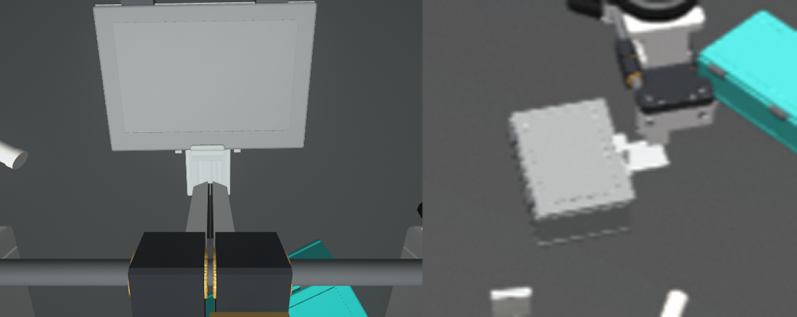

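Run:
```python
from rig import bot,cams
import cv2,numpy as np
from h import *
p=[.56915,-.16775,.31742]
o=bot.get_obs()
out=[]
for n,(u,v,w,h) in dict(side=(325,170,60,70),wrist=(250,180,140,140)).items():
    s=cams.snapshot(n);a=s["color"][v:v+h,u:u+w].copy()
    f=560/h; a=cv2.resize(a,None,fx=f,fy=f,interpolation=cv2.INTER_CUBIC)
    P=np.array([[-95,18,30],[-95,-18,30],[-58,-18,30],[-58,18,30]])/1e3
    q=proj(s,c2w(p,P));t=proj(s,o["position"]);print(n,q.round(1).tolist(),t)
    for k in q: cv2.circle(a,tuple(int(z) for z in (k-[u,v])*f),3,(255,0,0),-1)
    cv2.circle(a,tuple(int(z) for z in (t[0]-[u,v])*f),3,(0,200,0),-1)
    out.append(a[:, :400] if n=="wrist" and 0 else a)
b=np.hstack(out);b=cv2.resize(b,None,fx=.75,fy=.75,interpolation=cv2.INTER_AREA)
print(b.shape);cv2.imwrite("pics/m3.png",b[:,:,::-1])
```

```text
side [[356.1, 215.7], [353.1, 206.7], [340.4, 208.9], [343.3, 217.8]] [[351.33401443 216.01013832]]
wrist [[287.8, 300.0], [352.6, 299.2], [353.5, 235.4], [285.2, 236.3]] [[317.12344679 272.38868403]]
(420, 780, 3)
```

View pics/m3.png

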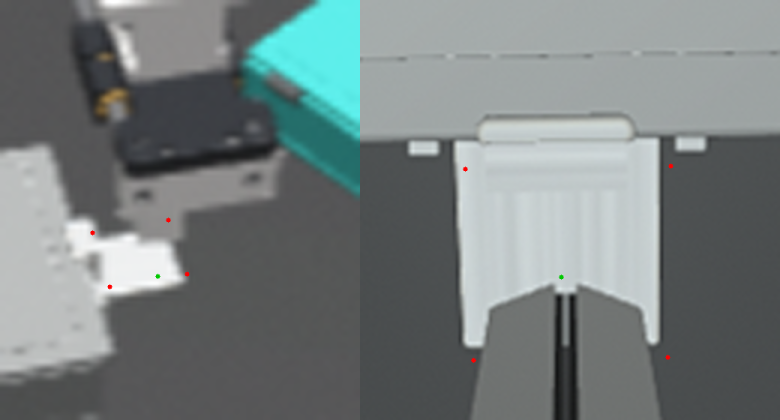

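The tips cover the plate, but the side view puts them some 10–15 mm above it and the force is still about 0, so the reported z reads low. I'll keep lowering in small steps and watch the force.

drive_tool([
  {"x": 0, "y": 0, "z": -0.03, "wx": 0, "wy": 0, "wz": 0},
  {"x": 0, "y": 0, "z": -0.03, "wx": 0, "wy": 0, "wz": 0},
])

```text
time_s: 3.65
position: [0.49, -0.1942, 0.0069]
ee_rot: [[0.299, 0.0, 0.954], [-0.954, -0.005, 0.299], [0.005, -1.0, -0.001]]
ft_force: [-0.2, -0.2, -0.3]
width: 0.006
```

Run:
```python
from rig import bot,cams
import numpy as np
o=bot.get_obs();s=cams.snapshot("wrist");R=o["ee_rot"];T=s["pose"]
print(o["position"],o["ft_force"],o["joint_pos"],o["qd"])
print("cam in tool",R.T@(T[:3,3]-o["position"]),T[:3,3],s["fx"],s["cx"],s["cy"]);print(R.T@T[:3,:3])
```

```text
[ 0.48996716 -0.19423367  0.00692357] [-0.24427017 -0.2209304  -0.28218244] [-30.85970745  17.84593261 103.1814657   -0.29138643  58.7909374
  41.90993313] [-0.07103918  4.03648347  0.68949232 -0.00726489 -5.78544745  0.06130117]
cam in tool [ 5.56933913e-05 -2.08836548e-01  8.54201517e-02] [ 0.57140018 -0.16765005  0.21566093] 383.8284920236139 318.0893267185661 234.85841054699625
[[ 9.99999972e-01 -1.78950692e-04 -1.53475910e-04]
 [-9.55486909e-05  2.87496633e-01 -9.57781644e-01]
 [ 2.15519496e-04  9.57781632e-01  2.87496608e-01]]
```

```bash
cat > look.py <<'E'
from rig import bot,cams
import cv2,numpy as np,sys
from h import *
o=bot.get_obs();print(o["position"].round(4),o["ft_force"].round(2),o["time_s"])
out=[]
for n,(u,v,w,h) in dict(side=(285,150,120,110),wrist=(130,100,380,250)).items():
    s=cams.snapshot(n);a=s["color"][v:v+h,u:u+w]
    out.append(cv2.resize(a,(400*w//(w if n=="side" else w),int(400*h/w)),interpolation=cv2.INTER_CUBIC))
H=max(x.shape[0] for x in out)
out=[cv2.copyMakeBorder(x,0,H-x.shape[0],0,0,cv2.BORDER_CONSTANT) for x in out]
cv2.imwrite(sys.argv[1],np.hstack(out)[:,:,::-1])
E
python3 look.py pics/m4.png
```

```text
[ 0.4895 -0.194   0.0062] [-0.31  0.39 -0.19] 3.7
```

View pics/m4.png

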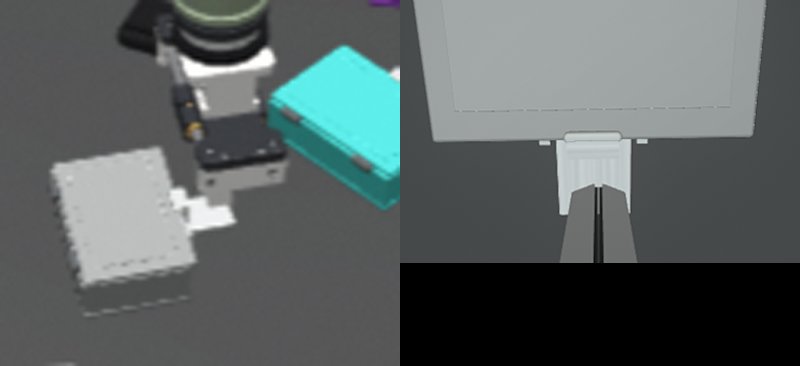

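drive_tool([
  {"x": 0, "y": 0, "z": -0.03, "wx": 0, "wy": 0, "wz": 0},
  {"x": 0, "y": 0, "z": -0.02, "wx": 0, "wy": 0, "wz": 0},
])

```text
time_s: 4.0
position: [0.49, -0.1943, -0.0005]
ee_rot: [[0.299, 0.0, 0.954], [-0.954, -0.005, 0.299], [0.005, -1.0, -0.001]]
ft_force: [-1.5, 0.3, 2.1]
width: 0.003
```

drive_tool([
  {"x": 0, "y": 0, "z": -0.015, "wx": 0, "wy": 0, "wz": 0},
])

```text
time_s: 4.1
position: [0.4901, -0.1944, -0.0027]
ee_rot: [[0.299, 0.0, 0.954], [-0.954, -0.006, 0.299], [0.005, -1.0, -0.001]]
ft_force: [-0.9, 1.7, 2.4]
width: 0.005
```

The contact is soft, about 2.4 N, so it is the tab spring. I'll keep pressing.

drive_tool([
  {"x": 0, "y": 0, "z": -0.015, "wx": 0, "wy": 0, "wz": 0},
  {"x": 0, "y": 0, "z": -0.015, "wx": 0, "wy": 0, "wz": 0},
])

```text
time_s: 4.3
position: [0.4907, -0.1943, -0.0061]
ee_rot: [[0.299, 0.001, 0.954], [-0.954, -0.005, 0.299], [0.005, -1.0, -0.001]]
ft_force: [-5.3, 3.4, 18.1]
width: 0.008
```

drive_tool([
  {"x": 0, "y": 0, "z": -0.015, "wx": 0, "wy": 0, "wz": 0},
  {"x": 0, "y": 0, "z": -0.005, "wx": 0, "wy": 0, "wz": 0},
])

```text
time_s: 4.5
position: [0.4907, -0.1943, -0.0056]
ee_rot: [[0.3, -0.001, 0.954], [-0.954, -0.005, 0.3], [0.004, -1.0, -0.002]]
ft_force: [-4.1, 1.6, 7.7]
width: 0.009
```

drive_tool([
  {"x": 0, "y": 0, "z": -0.01, "wx": 0, "wy": 0, "wz": 0},
  {"x": 0, "y": 0, "z": -0.01, "wx": 0, "wy": 0, "wz": 0},
  {"x": 0, "y": 0, "z": -0.005, "wx": 0, "wy": 0, "wz": 0},
])

```text
time_s: 4.8
position: [0.4905, -0.1943, -0.0056]
ee_rot: [[0.3, -0.002, 0.954], [-0.954, -0.005, 0.3], [0.004, -1.0, -0.003]]
ft_force: [-2.5, 1.5, 7.4]
width: 0.006
```

```bash
python3 look.py pics/m5.png
```

```text
[ 0.4905 -0.1943 -0.0056] [-2.48  1.48  7.35] 4.8
```

View pics/m5.png

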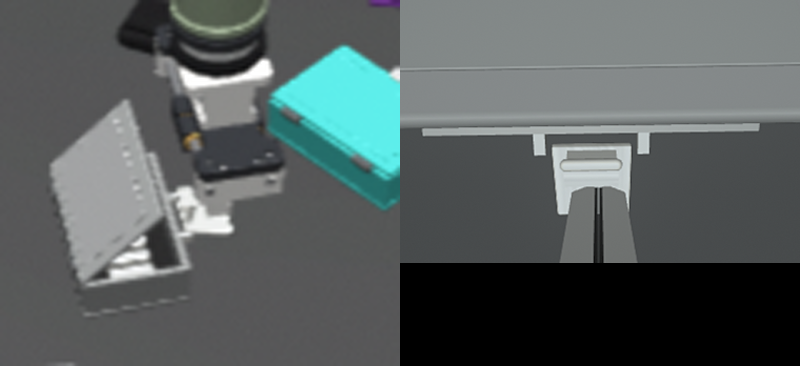

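The lid has sprung up; the side view shows it half open. The true tip z is the reported z plus about 27 mm. Next I go straight up to a tip height of about 85 mm, then push along the case's +x.

drive_tool([
  {"x": 0, "y": 0, "z": 0.2, "wx": 0, "wy": 0, "wz": 0},
  {"x": 0, "y": 0, "z": 0.2, "wx": 0, "wy": 0, "wz": 0},
  {"x": 0, "y": 0, "z": 0, "wx": 0, "wy": 0, "wz": 0},
])

```text
time_s: 5.2
position: [0.4894, -0.1937, 0.0543]
ee_rot: [[0.3, -0.004, 0.954], [-0.954, -0.004, 0.3], [0.002, -1.0, -0.005]]
ft_force: [0.7, -0.1, -0.4]
width: 0.004
```

drive_tool([
  {"x": 0.095, "y": 0.031, "z": 0.01, "wx": 0, "wy": 0, "wz": 0},
  {"x": 0.095, "y": 0.031, "z": 0, "wx": 0, "wy": 0, "wz": 0},
  {"x": 0.095, "y": 0.031, "z": 0, "wx": 0, "wy": 0, "wz": 0},
  {"x": 0.095, "y": 0.031, "z": 0, "wx": 0, "wy": 0, "wz": 0},
  {"x": 0.06, "y": 0.02, "z": 0, "wx": 0, "wy": 0, "wz": 0},
])

```text
time_s: 5.7
position: [0.5538, -0.1707, 0.0501]
ee_rot: [[0.299, -0.013, 0.954], [-0.954, -0.002, 0.299], [-0.002, -1.0, -0.013]]
ft_force: [-0.4, -0.2, -0.6]
width: 0.009
```

drive_tool([
  {"x": 0.08, "y": 0.026, "z": 0.03, "wx": 0, "wy": -0.004, "wz": 0},
  {"x": 0.08, "y": 0.026, "z": 0.03, "wx": 0, "wy": 0, "wz": 0},
  {"x": 0.06, "y": 0.02, "z": 0.01, "wx": 0, "wy": 0, "wz": 0},
])

```text
time_s: 6.0
position: [0.5872, -0.1581, 0.0576]
ee_rot: [[0.299, -0.004, 0.954], [-0.954, 0.0, 0.299], [-0.001, -1.0, -0.004]]
ft_force: [-0.2, -0.2, 0.7]
width: 0.007
```

```bash
python3 look.py pics/m6.png
```

```text
[ 0.5872 -0.1581  0.0576] [-0.17 -0.23  0.73] 6.0
```

View pics/m6.png

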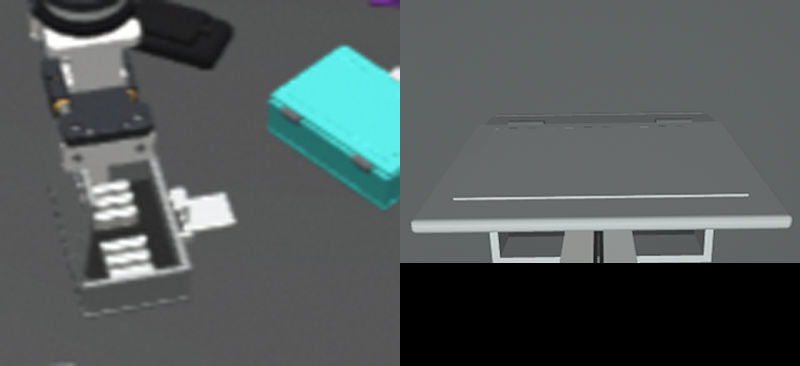

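The lid is now nearly upright against the fingers. I'll finish slowly, watching the force.

drive_tool([
  {"x": 0.055, "y": 0.018, "z": 0.01, "wx": 0, "wy": 0, "wz": 0},
  {"x": 0.055, "y": 0.018, "z": 0.01, "wx": 0, "wy": 0, "wz": 0},
  {"x": 0.05, "y": 0.016, "z": 0.01, "wx": 0, "wy": 0, "wz": 0},
])

```text
time_s: 6.4
position: [0.6106, -0.1496, 0.061]
ee_rot: [[0.299, -0.007, 0.954], [-0.954, 0.001, 0.299], [-0.003, -1.0, -0.006]]
ft_force: [-1.5, 0.5, -0.6]
width: 0.008
```

drive_tool([
  {"x": 0.025, "y": 0.008, "z": 0, "wx": 0, "wy": 0, "wz": 0},
  {"x": 0.015, "y": 0.005, "z": 0, "wx": 0, "wy": 0, "wz": 0},
])

```text
time_s: 6.6
position: [0.6154, -0.1481, 0.061]
ee_rot: [[0.3, -0.012, 0.954], [-0.954, -0.001, 0.3], [-0.003, -1.0, -0.012]]
ft_force: [-8.7, -3.3, 4.2]
width: 0.006
```

The force of about 9 N along the push shows the lid is on its stop. I'm backing off and then going up.

drive_tool([
  {"x": -0.06, "y": -0.02, "z": 0, "wx": 0, "wy": 0, "wz": 0},
  {"x": -0.12, "y": -0.04, "z": 0, "wx": 0, "wy": 0, "wz": 0},
  {"x": -0.2, "y": -0.065, "z": 0.05, "wx": 0, "wy": 0, "wz": 0},
  {"x": -0.2, "y": -0.065, "z": 0.1, "wx": 0, "wy": 0, "wz": 0},
  {"x": -0.15, "y": 0, "z": 0.25, "wx": 0, "wy": 0, "wz": 0},
  {"x": -0.1, "y": 0.1, "z": 0.25, "wx": 0, "wy": 0, "wz": 0},
  {"x": 0, "y": 0.3, "z": 0.1, "wx": 0, "wy": 0, "wz": 0},
  {"x": 0, "y": 0.3, "z": 0.1, "wx": 0, "wy": 0, "wz": 0},
])

```text
time_s: 7.4
position: [0.4847, -0.0735, 0.1895]
ee_rot: [[0.289, -0.007, 0.957], [-0.957, 0.002, 0.289], [-0.004, -1.0, -0.006]]
ft_force: [0.6, 0.4, 0.5]
width: 0.005
```

Run:
```python
from rig import bot,cams
import cv2,numpy as np
from h import *
o=bot.get_obs();print(o["position"],o["ft_force"],o["time_s"])
p=[.56915,-.16775,.31742]
P=[]
for th in (1.3,1.57,1.85):
    for y in (.07,-.07): P.append([.043-.094*np.cos(th),y,.0405+.094*np.sin(th)])
out=[]
for n,(u,v,w,h) in dict(side=(280,130,120,120),top=(300,180,120,120)).items():
    s=cams.snapshot(n);q=proj(s,c2w(p,P));print(n,((q-[u,v])*400/w).round().tolist())
    cv2.imwrite(f"pics/full_{n}.png",s["color"][:,:,::-1])
    out.append(cv2.resize(s["color"][v:v+h,u:u+w],(400,400),interpolation=cv2.INTER_CUBIC))
cv2.imwrite("pics/m7.png",np.hstack(out)[:,:,::-1])
```

```text
[ 0.48468906 -0.07346355  0.18947589] [0.60576767 0.35302713 0.50957058] 7.4
side [[131.0, 267.0], [97.0, 148.0], [99.0, 269.0], [67.0, 150.0], [67.0, 277.0], [36.0, 158.0]]
top [[108.0, 207.0], [298.0, 140.0], [96.0, 172.0], [286.0, 106.0], [84.0, 138.0], [273.0, 72.0]]
```

View pics/m7.png

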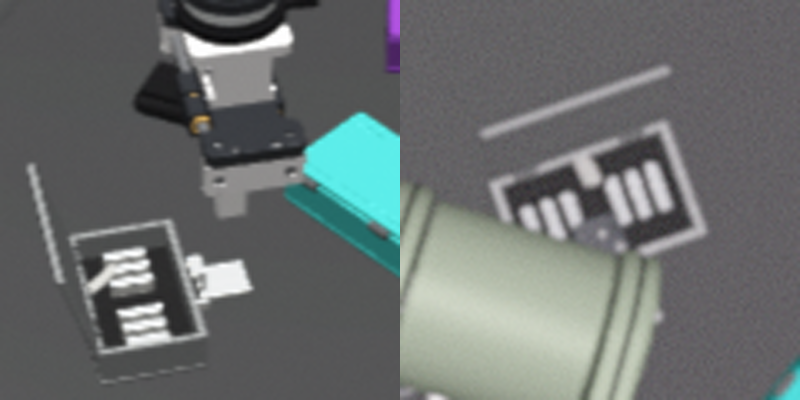

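View pics/full_top.png

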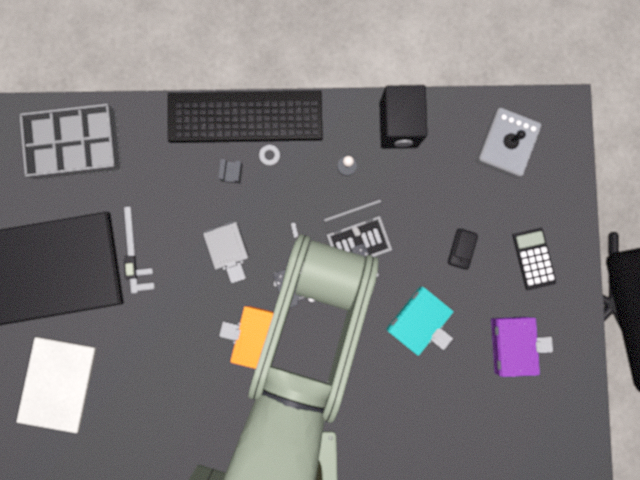

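The lid edge in the top crop runs from (83,134) to (270,70), against (84,138)–(273,72) predicted for 1.85 rad. The side crop agrees: (62,278)–(32,165) against (67,277)–(36,158). The narrow case is shut, and what can be seen around it has not moved.

```bash
python3 -c "
from rig import bot
print(bot.close_job())"
```

```text
the job is handed in; nothing more can be done
None
```

The wider grey case is open, with its lid leaning back on its stop, and I handed the job in after about 7.5 s of robot time. I pressed its tab with shut fingertips until the lid sprang up. I then pushed the lid back until it met the stop at about 9 N and drew the arm clear.

- **Lid and case position:** in the last top and side pictures the lid's edge lies within a few crop pixels of the 1.85 rad prediction (roughly 2–4 mm). That prediction used the case pose from before the push, so the case has not noticeably shifted.
- **Surroundings:** the narrow case is shut. The bystanders in view look undisturbed, but in the last top picture the arm hid the plug gauge and part of the gauge block. I did not check those two again.
- **Force:** the highest reading I saw was about 19 N, briefly at the tab's stop. At the end, with the arm clear, it was under 1 N.
- **Disagreement:** the reported tool height read about 27 mm lower than where the fingertips really were. I pressed the tab by force and camera pictures instead. I did not find the cause. The arm also drifted 1–2 mm per row at times, which I corrected on the way.

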